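Slide a relay module home in the sloped test dock

TASK

Pick up the black relay module and set it down gently, without dropping it, on the low end of the sloped dock, between the rails and short of the two white pads, nose (the narrower end with the brass screws) uphill, and let go of it there. Then push it up the slope, past the springy pads, until it is fully home against the stop at the top with the sprung brass pin pressed right in; feel for the stop and bear on it for a moment with roughly 10 N, never more than 20 N. Leave the module there, let go of, and do not disturb the other things on the bench.

Things in the scene. Friction and masses are not known exactly. Their poses are not given: they have to be found in the camera images.
- module: relay module: black plastic block 90 mm long (x), 48 wide (y), 38 high (z), 0.18 to 0.35 kg; origin: centre of its underside; +x to the nose, whose last 8 mm is only 40 mm wide and 34 mm high with two copper strips; two brass screw heads on top near the nose; flat tail. Starts flat on the bench, to the right of the dock (from the robot)
- module_nose (a point): centre of the module's nose face, 45 mm ahead of its origin, 18 mm up
- module_tail (a point): centre of the module's tail face, 45 mm behind its origin, 18 mm up; the place to push
- bed: aluminium bed of the dock, 288 mm long, 90 wide, sloping up 10 degrees; origin on its upper surface, middle of the low end, 20 mm above the bench; +x up the slope, z square to the surface. Friction holds the module still on it. Two steel rails 10 mm high: inner gap 62 mm at x = 20 mm, narrowing evenly to 50.6 mm at x = 125 mm, then parallel to the top
- pads (a point): point on the bed midway between two round white spring pads (radius 15 mm, 12 to 27 mm above the bed), at bed x = 185 mm. Free gap 45 mm; the module pushes them apart, then they rub its sides, so sliding it takes roughly 4 to 14 N, most as the nose enters. Their black housings, outside the rails, bed x = 160 to 210 mm, reach 28 mm above the bed
- stop: grey plate 76 mm wide, 52 high across the top end; origin at the foot of its downhill face, bed x = 274 mm; axes as the bed. It carries an aluminium stop block (40 mm wide, 6 to 34 mm above the bed), hand-clamped: its rigid downhill face is 20 to 60 mm before the plate, not measured, to be found by feel or sight. The module is home with its nose on that face
- pin_line (a point): point on the plate 20 mm above the bed, in line with the brass pin (14 mm across) that sticks out 3.5 mm from the stop block towards the module on a weak spring, 1.4 N at first touch, 2.6 N when flush with the block; the grip of the pads keeps it from pushing the module back
- terminal_block: bystander: white plastic terminal block 50 x 34 x 20 mm with two holes; origin under its centre
- ferrite: bystander: dark ring, 36 mm across, 16 mm high; origin under its centre
- screwdriver: bystander: screwdriver lying flat; origin under the middle
- wrench: bystander: steel wrench lying flat; origin under the middle
Not all that is in view belongs to the job. Of the things shaped like the module, the black one is meant.

How it is judged:
By the outcome, as a careful person would: the job done as asked, in the order asked, and still so for the second after the job is handed in, with the robot touching nothing.
It also fails if it takes over 72 s, if anything falls off the work surface, if the arm or the gripper's body presses on something with over 40 N, if the wrist force passes 120 N, or if a joint passes its speed limit or range.

ROBOT

A 7-joint arm with a two-finger parallel gripper is mounted at the origin on the work surface. World frame = base frame: x ahead of the robot, y to its left, z up, the work surface at z = 0. Lengths are in m, angles in rad, forces in N, time in s.
With the tool pointing down it reaches from about 0.4 to 0.85 m from the base axis. Payload 10.4 kg.
Tool frame: the origin (TCP) lies on the centre line of the jaws, within the pads' length; the fingertips stand 17 mm ahead of it and the grasp point (between the pads) lies 2 mm behind it; z points along the fingers, y is the line along which they close (so a half turn about z gives the same grasp; the last joint's range is limited). The gripper opens to 85 mm and grips with 20 to 120 N. Pads are 22 mm wide; open, the fingers measure 114 mm over their backs; the gripper's body (76 mm by 85 mm) begins 54 mm behind the grasp point. The pads swing forward as they close: fully open they stand 13 mm farther back than shut.
Start: joints at [-1.295, 0.332, -0.065, 1.46, 0.022, 1.35, -0.088], TCP at [0.184, 0.597, 0.248] pointing down, gripper open.
Joint ranges: [-2.6, 2.6], [-0.5, 2.12], [-1.47, 1.34], [0.16, 2.42], [-1.27, 4.41], [0.06, 2.06], [-2.6, 2.6]. Speed limits (rad/s): [2.22, 2.22, 2.79, 2.79, 3.14, 3.14, 3.14].

INTERFACE

Orientations are given as a unit quaternion [x, y, z, w].
In Python, from workcell import sensors, imaging, order, spotter gives the robot as it stands. The module is installed in compiled form; this text tells all that it offers.
- The arm moves only by the shell command python3 -m inch 'ROWS' [FORCE]. ROWS is JSON, a list that holds one entry, the list of rows, each a list of 7 numbers: the shift along the tool's x, y, z in m, then the turn, a rotation vector about the tool's x, y, z in rad, then the closure, from -1 (fully open) to 1 (shut). In form: [[[x, y, z, ax, ay, az, hand], ...]]. A call has 1 to 10 rows; each row is the pose to reach, as a shift and turn from the pose commanded when the call began, along the tool's axes at that moment; what a row does not reach only later rows make up. A row lasts 1/10 s, in which the tool goes at most 50 mm and 8.59 degrees, less where a joint would pass 70% of its speed; a pose out of reach is approached as far as the arm can. A call with a gripper value outside its range is refused whole. The fingers move at their own pace and stop on an object; FORCE is the grip in N (left out, the last holds). Time passes only in rows, so rows that repeat a pose let the fingers close. It gives the time, the measured TCP pose, the force, the opening and the grip force at its end, in the units of the state.
- sensors.get_obs(): the state, without advancing time (a new reading comes with each control period).
- imaging.camera(name): name is "scene" or "top"; returns the picture (480x640x3 uint8, blue, green, red); there is no depth.
- imaging.calibration(name): a dict with "mtx" (3x3 intrinsics, pixels), "R" (3x3) and "t" (3): a world point X has camera coordinates R X + t. Camera axes: x right, y down, z forward; pixel columns grow to the right and rows downward; lengths in m; the calibration is good to about 2 mm. A picture is of the moment at which its call begins. calibration takes no time and is no camera call.
- order.hand_in(): hands the job in; it is judged then, once.
Trained networks look in the newest picture that a camera, given by its name, has taken for a name from the list of things; names that differ only in an ending like _2 or _b are one class to them, and where a whole thing is asked for, a point or a joint stands for the part that bears it (a point fixed in the world has none). Each returns a list of dicts, best first, with "conf" (0 to 1); they miss things now and then, are a little off and sometimes report something else, mostly with a low value. They report only what shows in the picture. A call takes as long as a camera call. They do not tell look-alikes from the thing itself.
- spotter.look_for(label, camera): "pixel" ([column, row] in pixels, amid what is visible of it).
The state is a dict: "clock": time; "joint_pos": joint angles; "joint_velocities": joint speeds; "tau": joint torques, N m; "position": TCP position; "ee_rot": TCP orientation; "ft_force": force on the tool from outside, world axes, zero at the start; "torque": the same for the moment, N m; "grip_width": opening from 0.0 (shut) to 1.0 (fully open); "grasp_force": force on a finger pad.
Only numpy, scipy, OpenCV 4.12 (cv2) and the standard library are available. Lean on these libraries where they do the work, as an engineer would, in place of code of your own. Each camera call takes 0.05 s, during which the arm holds its last target. There are 200 camera calls.

## Working session

There is one attempt and no reset: what is moved stays moved. The work goes in short steps, Python scripts to look and compute and a shell command to move; the robot and the scene stay as the last step left them, time stands still between calls to the robot, and variables do not carry over. Pictures are saved under pics/ and viewed, at most 10 in all, crops included, and the job is handed in when it is done.

```bash
mkdir -p pics; ls; python3 - <<'E'
from workcell import sensors, imaging, spotter
import cv2
o=sensors.get_obs(); print(o)
for c in ("scene","top"):
    im=imaging.camera(c); cv2.imwrite(f"pics/{c}0.png",im)
    k=imaging.calibration(c); print(c,k)
    for n in ("module","bed","stop","pads","terminal_block","ferrite","screwdriver","wrench","module_nose","module_tail","pin_line"):
        print(n,[(d["pixel"],round(d["conf"],2)) for d in spotter.look_for(n,c)])
E
```

```text
pics
{'clock': 0.0, 'joint_pos': array([-1.29462004,  0.33288279, -0.06470642,  1.46092631,  0.02159103,
        1.34991105, -0.08852109]), 'joint_velocities': array([-4.13509791e-05, -1.07560670e-03, -7.24139941e-04,  1.73348085e-03,
        1.26939602e-04,  9.38473885e-05, -4.08337774e-04]), 'tau': array([ 6.41243901e-06, -6.25457883e+01,  4.90039308e-02, -3.91600406e+01,
        1.61614880e-02,  1.01360321e-02, -8.28440079e-06]), 'position': array([0.18386423, 0.59697768, 0.24751628]), 'ee_rot': array([ 1.48831259e-01,  9.88862348e-01, -7.11795306e-04, -7.90871142e-05]), 'ft_force': array([0.05510201, 0.50088775, 0.30231387]), 'torque': array([ 0.00793417,  0.00977446, -0.04021095]), 'grasp_force': 0.0, 'grip_width': 1.0003011737440057}
scene {'mtx': array([[442.94688329,   0.        , 322.46893557],
       [  0.        , 442.94688329, 234.58947513],
       [  0.        ,   0.        ,   1.        ]]), 'R': array([[ 0.78979851,  0.61316706,  0.0156357 ],
       [ 0.49505507, -0.6221981 , -0.60645693],
       [-0.36213091,  0.48671931, -0.79496259]]), 't': array([-0.38080909, -0.27
[... 887 characters left out ...]
09461551],
       [ 0.09464269,  0.00269207, -0.99550767]]), 't': array([-0.05084768,  0.53238809,  1.00479708])}
module [([450.1, 310.2], 0.95), ([391.7, 222.1], 0.88), ([503.0, 251.9], 0.86), ([447.0, 254.1], 0.83)]
bed [([284.5, 248.3], 0.6)]
stop []
pads [([285.6, 245.3], 0.81)]
terminal_block [([254.2, 308.0], 0.82)]
ferrite [([390.5, 163.3], 0.74)]
screwdriver [([471.3, 178.8], 0.68)]
wrench [([168.1, 289.6], 0.8)]
module_nose [([448.0, 251.2], 0.84), ([389.8, 220.9], 0.76), ([446.7, 313.6], 0.55), ([471.5, 173.7], 0.47), ([282.6, 246.8], 0.39)]
module_tail [([448.4, 252.2], 0.88), ([447.0, 312.1], 0.73), ([504.5, 247.8], 0.71), ([471.3, 179.5], 0.24)]
pin_line [([223.9, 239.9], 0.73)]
```

View pics/top0.png

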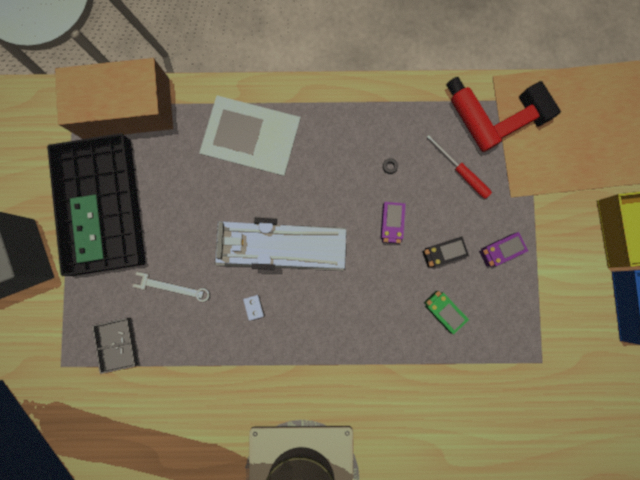

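View pics/scene0.png

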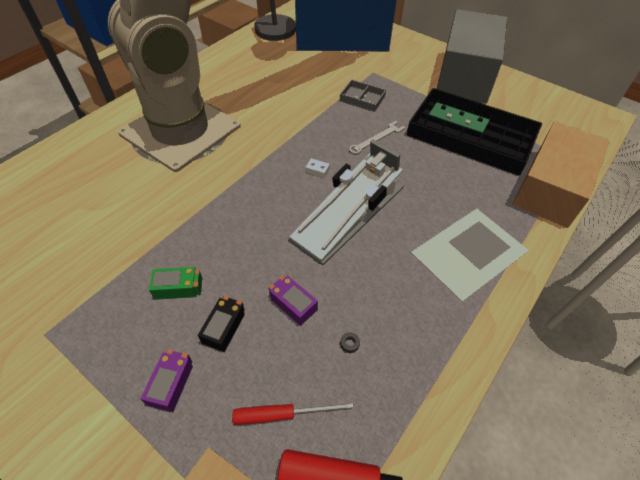

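The top view has four module-shaped things: purple (393,222), black (446,252), purple (504,250) and green (447,312). I choose the black one at (446,252). Its screws are at the left end, towards the dock. The dock's low end is at about (346,249) and its stop at about (225,245). I'll check this in a close crop.

```bash
cat > h.py <<'E'
import numpy as np, cv2
from scipy.spatial.transform import Rotation as Rn
from workcell import sensors, imaging
def ray(px,c="top"):
    k=imaging.calibration(c); R,t=k["R"],k["t"]
    d=R.T@np.linalg.inv(k["mtx"])@np.array([px[0],px[1],1.]); return -R.T@t,d
def at_z(px,z,c="top"):
    o,d=ray(px,c); return o+d*(z-o[2])/d[2]
def proj(X,c="top"):
    k=imaging.calibration(c); p=k["mtx"]@(k["R"]@np.asarray(X)+k["t"]); return p[:2]/p[2]
E
python3 - <<'E'
from h import *
a=cv2.imread("pics/top0.png"); 
m=cv2.resize(a[195:295,205:365],None,fx=5,fy=5,interpolation=cv2.INTER_CUBIC)
n=cv2.resize(a[230:275,415:475],None,fx=5,fy=5,interpolation=cv2.INTER_CUBIC)
m[500-225:,800-300:]=n if False else m[500-225:,800-300:]
out=np.zeros((600,800,3),np.uint8); out[:375]=m[85:460]; out[375:,:300]=n
s=cv2.imread("pics/scene0.png"); q=cv2.resize(s[290:355,195:250],None,fx=3.4,fy=3.4,interpolation=cv2.INTER_CUBIC); out[375:375+q.shape[0],320:320+q.shape[1]]=q
q=cv2.resize(s[135:210,325:410],None,fx=3,fy=3,interpolation=cv2.INTER_CUBIC); out[375:600,540:540+q.shape[1]]=q[:225]
cv2.imwrite("pics/crop1.png",out)
# black segmentation
hsv=cv2.cvtColor(a,cv2.COLOR_BGR2HSV)
r=a[225:280,410:480].max(2); print(np.percentile(r,[2,10,25,50,75,90]))
E
```

```text
[ 49.  65. 110. 113. 116. 119.]
```

View pics/crop1.png

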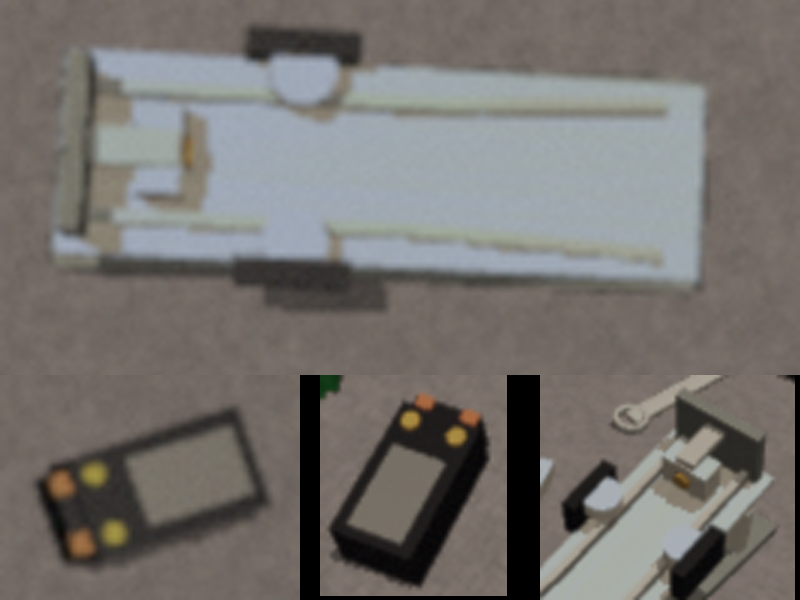

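The crop confirms it: a black block with two brass screws and copper strips at its left end, so the nose faces the dock. The dock's stop block face is near (242,242) and the low bed corners are near (346,229) and (345,268). Next I'll fit both poses.

```bash
cat >> h.py <<'E'
def dockR(yaw): return Rn.from_euler("z",yaw)*Rn.from_euler("y",-np.radians(10))
def bedpt(p,X): return np.array([p[0],p[1],0.02])+dockR(p[2]).apply(X)
def modpt(p,X): return np.array([p[0],p[1],0.])+Rn.from_euler("z",p[2]).apply(X)
E
python3 - <<'E'
from h import *
from scipy.optimize import least_squares as LS
T=lambda X,Y:(205+X/5,212+Y/5); S=lambda X,Y:(325+(X-540)/3,135+(Y-375)/3)
bed=[((0,-.045,0),T(706,87),"top"),((0,.045,0),T(699,280),"top"),((.288,.045,0),T(53,260),"top"),
 ((.020,-.031,.01),T(667,110),"top"),((.02,.031,.01),T(661,254),"top"),((.274,-.038,.052),T(90,52),"top"),((.274,.038,.052),T(82,233),"top"),
 ((0,.045,0),(291,235),"scene"),((0,-.045,0),(322.5,258),"scene")]
f=lambda p,fn,obs:np.concatenate([proj(fn(p,np.array(X)),c)-np.array(u) for X,u,c in obs])
r=LS(f,[.5,-.02,1.57],args=(bedpt,bed),loss="soft_l1"); pb=r.x; print("bed",pb,np.degrees(pb[2])); print(f(pb,bedpt,bed).reshape(-1,2).round(1).tolist())
N=lambda X,Y:(415+X/5,230+(Y-375)/5); Q=lambda X,Y:(195+(X-320)/3.4,290+(Y-375)/3.4)
mod=[((-.045,-.024,.038),N(238,408),"top"),((-.045,.024,.038),N(268,500),"top"),((.045,.02,.034),N(70,560),"top"),((.045,-.02,.034),N(42,482),"top"),
 ((-.045,.024,.038),Q(333,530),"scene"),((-.045,-.024,.038),Q(408,554),"scene")]
r=LS(f,[.5,-.28,1.87],args=(modpt,mod),loss="soft_l1"); pm=r.x; print("mod",pm,np.degrees(pm[2])); print(f(pm,modpt,mod).reshape(-1,2).round(1).tolist())
# stop block face at 34mm up, seen at T(185,112..195)
for s in (.214,.224,.234,.244,.254): print(s,proj(bedpt(pb,[s,0,.034])), T(185,150))
E
```

```text
bed [ 0.51456831 -0.10369021  1.52921313] 87.61745815398304
[[-0.5, -0.3], [-0.3, 0.2], [-0.2, -0.9], [-0.6, 0.3], [-0.2, -1.3], [-0.2, 0.3], [-0.6, 0.4], [-2.2, 1.8], [-1.6, 1.6]]
mod [ 0.5024965  -0.32952184  1.89334845] 108.48087535248973
[[-1.8, -0.7], [-0.3, 1.0], [0.7, 0.4], [0.2, -0.7], [-1.4, -0.7], [0.8, 0.9]]
0.214 [250.89892873 242.89362548] (242.0, 242.0)
0.224 [246.16596196 242.67023648] (242.0, 242.0)
0.234 [241.4166103  242.44607414] (242.0, 242.0)
0.244 [236.65078851 242.22113442] (242.0, 242.0)
0.254 [231.86841077 241.9954133 ] (242.0, 242.0)
```

```bash
cat >> h.py <<'E'
PB=[.5146,-.1037,1.5292]; PM=[.5025,-.3295,1.8933]
F=Rn.from_matrix(np.diag([1.,-1,-1]))
RM=Rn.from_euler("z",PM[2])*F; RB=dockR(PB[2])*F
def plan(p,R,o=None):
    o=o or sensors.get_obs(); Rs=Rn.from_quat(o["ee_rot"])
    return Rs.inv().apply(np.array(p)-o["position"]).round(4).tolist(), (Rs.inv()*R).as_rotvec().round(4).tolist()
def stat():
    o=sensors.get_obs(); print("t",round(o["clock"],2),"pos",o["position"].round(4),"f",o["ft_force"].round(2),"w",round(o["grip_width"],3),"g",round(o["grasp_force"],1)); return o
E
python3 - <<'E'
from h import *
stat(); print(plan([.45,.3,.25],RM)); print(plan([.5025,-.3295,.16],RM))
E
```

```text
t 1.2 pos [0.184  0.5973 0.2484] f [ 0.28  0.2  -0.34] w 1.001 g 0.0
([-0.3418, -0.2059, -0.0017], [0.0001, -0.0001, 0.9495])
([-0.5772, -0.792, 0.0883], [0.0001, -0.0001, 0.9495])
```

```bash
python3 -m inch '[[[-0.342,-0.206,0,0,0,0.95,-1],[-0.342,-0.206,0,0,0,0.95,-1],[-0.342,-0.206,0,0,0,0.95,-1],[-0.342,-0.206,0,0,0,0.95,-1],[-0.342,-0.206,0,0,0,0.95,-1],[-0.342,-0.206,0,0,0,0.95,-1],[-0.342,-0.206,0,0,0,0.95,-1],[-0.342,-0.206,0,0,0,0.95,-1],[-0.342,-0.206,0,0,0,0.95,-1],[-0.342,-0.206,0,0,0,0.95,-1]]]' 40
python3 -c "
from h import *
stat(); print(plan([.5025,-.3295,.16],RM))"
```

```text
clock: 2.2
position: [0.4508, 0.2989, 0.2484]
ee_rot: [0.586, 0.811, 0.0, -0.0]
ft_force: [-0.3, 1.2, -0.1]
grip_width: 0.999
grasp_force: 0.0
t 2.2 pos [0.4508 0.2989 0.2484] f [-0.28  1.23 -0.13] w 0.999 g 0.0
([-0.6129, -0.1483, 0.0882], [0.0002, -0.0003, -0.0031])
```

```bash
python3 -m inch '[[[-0.613,-0.148,0.06,0,0,0,-1],[-0.613,-0.148,0.06,0,0,0,-1],[-0.613,-0.148,0.06,0,0,0,-1],[-0.613,-0.148,0.06,0,0,0,-1],[-0.613,-0.148,0.06,0,0,0,-1],[-0.613,-0.148,0.06,0,0,0,-1],[-0.613,-0.148,0.06,0,0,0,-1],[-0.613,-0.148,0.06,0,0,0,-1],[-0.613,-0.148,0.06,0,0,0,-1],[-0.613,-0.148,0.06,0,0,0,-1]]]'
python3 -c "
from h import *
stat(); print(plan([.5025,-.3295,.13],RM))"
```

```text
clock: 3.2
position: [0.4931, -0.1962, 0.201]
ee_rot: [0.583, 0.812, 0.001, 0.0]
ft_force: [1.0, -0.3, 0.2]
grip_width: 0.997
grasp_force: 0.0
t 3.2 pos [ 0.4931 -0.1962  0.201 ] f [ 0.96 -0.33  0.23] w 0.997 g 0.0
([-0.1293, -0.0339, 0.0709], [0.0014, -0.0004, 0.0029])
```

```bash
python3 -m inch '[[[-0.129,-0.034,0.071,0,0,0.003,-1],[-0.129,-0.034,0.071,0,0,0.003,-1],[-0.129,-0.034,0.071,0,0,0.003,-1],[-0.129,-0.034,0.071,0,0,0.003,-1],[-0.129,-0.034,0.071,0,0,0.003,-1],[-0.129,-0.034,0.071,0,0,0.003,-1]]]'
python3 - <<'E'
from h import *
o=stat(); print(plan([.5025,-.3295,.034],RM))
for c in ("top","scene"):
    im=imaging.camera(c); cv2.imwrite(f"pics/{c}1.png",im); print(proj(o["position"],c))
a=cv2.imread("pics/top1.png"); s=cv2.imread("pics/scene1.png")
a=cv2.resize(a[195:315,395:515],(400,400)); s=cv2.resize(s[240:360,150:270],(400,400))
cv2.imwrite("pics/c2.png",np.hstack([a,s]))
E
```

```text
clock: 3.8
position: [0.5024, -0.3273, 0.1302]
ee_rot: [0.585, 0.811, 0.001, 0.0]
ft_force: [0.9, -0.1, 0.2]
grip_width: 1.002
grasp_force: 0.0
t 3.8 pos [ 0.5024 -0.3273  0.1302] f [ 0.9  -0.11  0.21] w 1.002 g 0.0
([-0.0022, -0.0007, 0.0962], [0.0011, -0.0007, -0.0007])
[456.71733649 249.3668087 ]
[212.94775696 291.17056821]
```

View pics/c2.png

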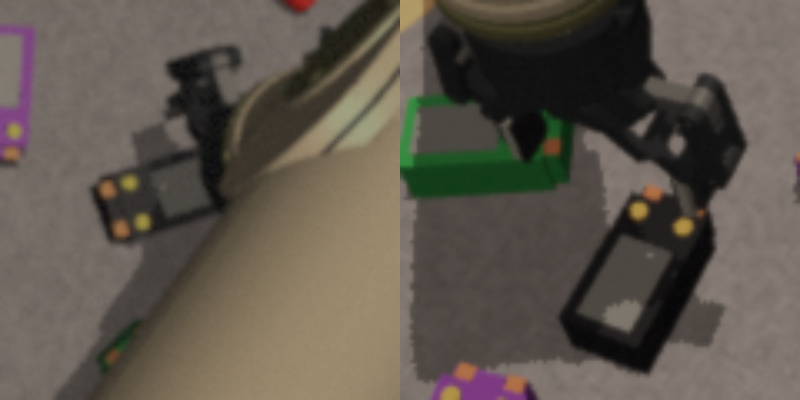

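```bash
python3 -m inch '[[[-0.002,-0.001,0.04,0,0,0,-1],[-0.002,-0.001,0.07,0,0,0,-1],[-0.002,-0.001,0.096,0,0,0,-1],[-0.002,-0.001,0.096,0,0,0,-1],[-0.002,-0.001,0.096,0,0,0,1],[-0.002,-0.001,0.096,0,0,0,1],[-0.002,-0.001,0.096,0,0,0,1],[-0.002,-0.001,0.096,0,0,0,1],[-0.002,-0.001,0.096,0,0,0,1],[-0.002,-0.001,0.096,0,0,0,1]]]' 40
python3 -m inch '[[[0,0,0,0,0,0,1],[0,0,0,0,0,0,1],[0,0,0,0,0,0,1]]]'
python3 - <<'E'
from h import *
o=stat()
for c in ("top","scene"):
    im=imaging.camera(c); cv2.imwrite(f"pics/{c}2.png",im)
s=cv2.imread("pics/scene2.png")
cv2.imwrite("pics/c3.png",cv2.resize(s[250:370,150:270],(600,600)))
E
```

```text
clock: 4.9
position: [0.502, -0.3318, 0.0359]
ee_rot: [0.586, 0.811, 0.001, 0.001]
ft_force: [-1.3, 1.8, 6.8]
grip_width: 0.552
grasp_force: 41.2
clock: 5.2
position: [0.502, -0.3318, 0.036]
ee_rot: [0.586, 0.811, 0.001, 0.001]
ft_force: [-0.6, 2.1, 7.2]
grip_width: 0.554
grasp_force: 41.2
t 5.2 pos [ 0.502  -0.3318  0.036 ] f [-0.64  2.06  7.23] w 0.554 g 41.2
```

View pics/c3.png

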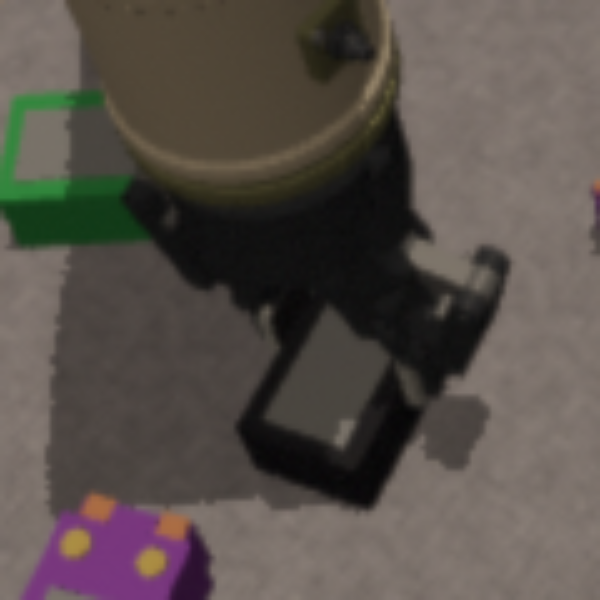

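It has gripped the module: 0.55 × 85 is about 47 mm, and the 41 N grip is steady. Next I'll lift it and go over the dock.

```bash
python3 -m inch '[[[0,0,-0.02,0,0,0,1],[0,0,-0.05,0,0,0,1],[0,0,-0.09,0,0,0,1],[0,0,-0.13,0,0,0,1],[0,0,-0.13,0,0,0,1],[0,0,-0.13,0,0,0,1]]]'
python3 -c "
from h import *
stat(); print(plan(bedpt(PB,[.053,0,.09]),RB)); print(bedpt(PB,[.053,0,.09]))"
```

```text
clock: 5.9
position: [0.5012, -0.3316, 0.1651]
ee_rot: [0.586, 0.81, 0.001, 0.001]
ft_force: [0.1, 0.7, -3.0]
grip_width: 0.551
grasp_force: 42.5
t 5.9 pos [ 0.5012 -0.3316  0.1651] f [ 0.11  0.71 -3.  ] w 0.551 g 42.5
([0.2464, 0.097, 0.0472], [-0.0289, 0.1732, 0.3601])
[ 0.51612059 -0.06716516  0.11783605]
```

```bash
python3 -m inch '[[[0.246,0.097,0.047,-0.029,0.173,0.36,1],[0.246,0.097,0.047,-0.029,0.173,0.36,1],[0.246,0.097,0.047,-0.029,0.173,0.36,1],[0.246,0.097,0.047,-0.029,0.173,0.36,1],[0.246,0.097,0.047,-0.029,0.173,0.36,1],[0.246,0.097,0.047,-0.029,0.173,0.36,1],[0.246,0.097,0.047,-0.029,0.173,0.36,1],[0.246,0.097,0.047,-0.029,0.173,0.36,1],[0.246,0.097,0.047,-0.029,0.173,0.36,1]]]'
python3 - <<'E'
from h import *
o=stat(); print(plan(bedpt(PB,[.053,0,.040]),RB))
for c in ("top","scene"):
    im=imaging.camera(c); cv2.imwrite(f"pics/{c}3.png",im)
a=cv2.imread("pics/top3.png"); s=cv2.imread("pics/scene3.png")
# predicted module corners now
R=Rn.from_quat(o["ee_rot"]); 
for x,y,z,c in [(x,y,z,c) for c in("top","scene") for (x,y,z) in((.045,.02,.034),(.045,-.02,.034),(.045,.02,0),(.045,-.02,0),(-.045,.024,.038),(-.045,-.024,.038),(-.045,.024,0),(-.045,-.024,0))]:
    p=proj(o["position"]+R.apply([x+.002,-y,.036-z]),c); im=a if c=="top" else s
    sh=(250,180) if c=="top" else (240,160)
    cv2.circle(im,tuple(int(v*16) for v in p),12,(0,0,255),-1,cv2.LINE_AA,4)
a=cv2.resize(a[190:310,240:360],(400,400),interpolation=cv2.INTER_CUBIC); s=cv2.resize(s[130:280,250:400],(400,400),interpolation=cv2.INTER_CUBIC)
cv2.imwrite("pics/c4.png",np.hstack([a,s]))
E
```

```text
clock: 6.8
position: [0.5153, -0.0689, 0.1166]
ee_rot: [0.72, 0.689, 0.062, -0.061]
ft_force: [-0.1, -0.1, -1.4]
grip_width: 0.552
grasp_force: 42.4
t 6.8 pos [ 0.5153 -0.0689  0.1166] f [-0.09 -0.14 -1.4 ] w 0.552 g 42.4
([0.002, 0.0008, 0.0491], [-0.0026, 0.0007, -0.0025])
```

View pics/c4.png

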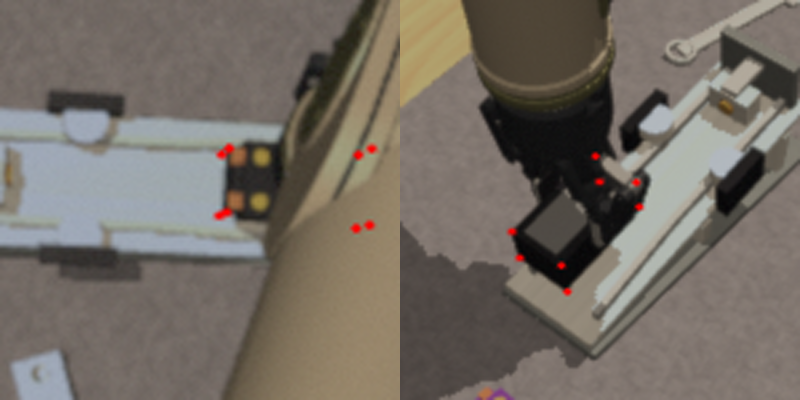

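The module is square over the low end with its nose uphill, and the nose (crop 226,181) matches the prediction within 2 mm. I'll lower it now.

```bash
python3 -m inch '[[[0.003,0.001,0.03,-0.003,0.001,-0.003,1],[0.003,0.001,0.045,-0.003,0.001,-0.003,1],[0.003,0.001,0.049,-0.003,0.001,-0.003,1],[0.003,0.001,0.049,-0.003,0.001,-0.003,1]]]'
python3 -m inch '[[[0,0,0.001,0,0,0,1],[0,0,0.002,0,0,0,1],[0,0,0.002,0,0,0,1]]]'
python3 -c "
from h import *
o=stat(); print(plan(bedpt(PB,[.053,0,.036]),RB)); print(dockR(PB[2]).inv().apply(o['position']-bedpt(PB,[0,0,0])))"
```

```text
clock: 7.3
position: [0.5167, -0.0566, 0.0689]
ee_rot: [0.718, 0.69, 0.063, -0.061]
ft_force: [-0.8, 0.5, -1.0]
grip_width: 0.548
grasp_force: 42.3
clock: 7.6
position: [0.5174, -0.0559, 0.0677]
ee_rot: [0.718, 0.69, 0.064, -0.06]
ft_force: [-0.5, -0.3, -2.7]
grip_width: 0.551
grasp_force: 42.3
t 7.6 pos [ 0.5174 -0.0559  0.0677] f [-0.48 -0.34 -2.65] w 0.551 g 42.3
([-0.0025, -0.0008, 0.0026], [0.0014, -0.0012, 0.0024])
[ 0.05547585 -0.00077563  0.03864074]
```

```bash
python3 -m inch '[[[-0.001,-0.001,0.001,0.001,-0.001,0.002,1],[-0.001,-0.001,0.0015,0.001,-0.001,0.002,1],[-0.001,-0.001,0.0015,0.001,-0.001,0.002,1]]]'
python3 -m inch '[[[0,0,0.0005,0,0,0,1],[0,0,0.001,0,0,0,1],[0,0,0.001,0,0,0,1]]]'
python3 -c "
from h import *
o=stat(); print(dockR(PB[2]).inv().apply(o['position']-bedpt(PB,[0,0,0])))"
```

```text
clock: 7.9
position: [0.516, -0.0564, 0.0656]
ee_rot: [0.719, 0.69, 0.063, -0.061]
ft_force: [0.4, -0.0, -2.1]
grip_width: 0.555
grasp_force: 42.3
clock: 8.2
position: [0.5161, -0.0563, 0.0649]
ee_rot: [0.719, 0.69, 0.063, -0.061]
ft_force: [-2.4, -0.5, 5.3]
grip_width: 0.55
grasp_force: 43.1
t 8.2 pos [ 0.5161 -0.0563  0.0649] f [-2.37 -0.47  5.26] w 0.55 g 43.1
[0.054546   0.00046049 0.03600248]
```

```bash
python3 -m inch '[[[0,0,-0.0005,0,0,0,1],[0,0,-0.0005,0,0,0,0],[0,0,-0.0005,0,0,0,-0.3],[0,0,-0.0005,0,0,0,-0.6],[0,0,-0.0005,0,0,0,-0.6],[0,0,-0.0005,0,0,0,-0.6],[0,0,-0.0005,0,0,0,-0.6]]]' 25
python3 -m inch '[[[0,0,-0.015,0,0,0,-0.6],[0,0,-0.035,0,0,0,-0.6],[0,0,-0.06,0,0,0,-0.6],[0,0,-0.08,0,0,0,-0.6],[0,0,-0.08,0,0,0,-0.6]]]'
python3 -c "
from h import *
o=stat(); 
# behind the tail: tail at bed x ~.009
print(plan(bedpt(PB,[-.055,0,.12]),RB),plan(bedpt(PB,[-.055,0,.036]),RB))"
```

```text
clock: 8.9
position: [0.5161, -0.0563, 0.0651]
ee_rot: [0.719, 0.69, 0.063, -0.06]
ft_force: [-0.9, -0.2, -0.2]
grip_width: 0.803
grasp_force: 0.0
clock: 9.4
position: [0.517, -0.0714, 0.1474]
ee_rot: [0.719, 0.689, 0.065, -0.059]
ft_force: [-0.2, 1.1, 0.2]
grip_width: 0.801
grasp_force: 0.0
t 9.4 pos [ 0.517  -0.0714  0.1474] f [-0.16  1.14  0.23] w 0.801 g 0.0
([-0.109, -0.0011, -0.0002], [0.0047, -0.0003, 0.0]) ([-0.109, -0.0015, 0.0838], [0.0047, -0.0003, 0.0])
```

```bash
python3 -m inch '[[[-0.05,-0.001,0,0.005,0,0,1],[-0.109,-0.001,0,0.005,0,0,1],[-0.109,-0.001,0,0.005,0,0,1],[-0.109,-0.001,0.04,0.005,0,0,1],[-0.109,-0.001,0.08,0.005,0,0,1],[-0.109,-0.001,0.093,0.005,0,0,1],[-0.109,-0.001,0.093,0.005,0,0,1],[-0.109,-0.001,0.093,0.005,0,0,1]]]' 40
python3 - <<'E'
from h import *
o=stat(); print(dockR(PB[2]).inv().apply(o['position']-bedpt(PB,[0,0,0])), plan(bedpt(PB,[-.055,0,.026]),RB))
for c in ("top","scene"):
    im=imaging.camera(c); cv2.imwrite(f"pics/{c}4.png",im)
a=cv2.imread("pics/top4.png"); s=cv2.imread("pics/scene4.png")
a=cv2.resize(a[190:310,240:360],(400,400),interpolation=cv2.INTER_CUBIC); s=cv2.resize(s[130:280,250:400],(400,400),interpolation=cv2.INTER_CUBIC)
cv2.imwrite("pics/c5.png",np.hstack([a,s]))
E
```

```text
clock: 10.2
position: [0.5114, -0.1619, 0.0347]
ee_rot: [0.719, 0.69, 0.061, -0.062]
ft_force: [-1.3, -0.4, -0.9]
grip_width: 0.002
grasp_force: 0.0
t 10.2 pos [ 0.5114 -0.1619  0.0347] f [-1.29 -0.37 -0.87] w 0.002 g 0.0
[-0.05487564  0.00077129  0.02464977] ([-0.0001, 0.0008, -0.0014], [-0.0041, 0.0006, 0.0004])
```

View pics/c5.png

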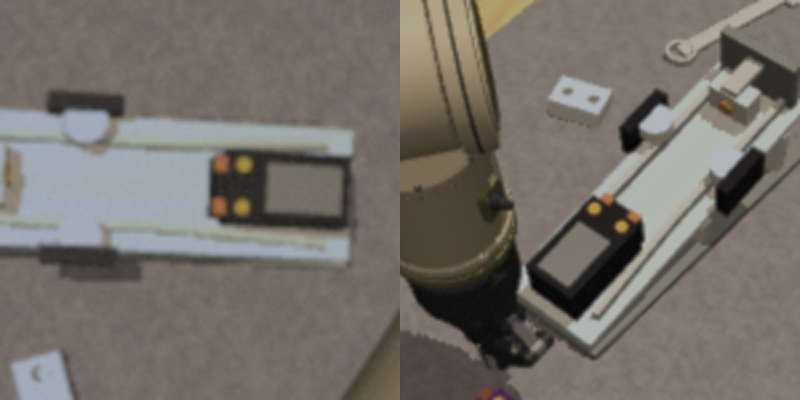

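The module rests between the rails, square, nose uphill, with its nose at crop (212,187), well short of the pads. The closed fingers stand behind its tail. I'll push.

```bash
python3 -m inch '[[[0.02,0.001,-0.001,-0.004,0,0,1],[0.035,0.001,-0.001,-0.004,0,0,1],[0.043,0.001,-0.001,-0.004,0,0,1],[0.05,0.001,-0.001,-0.004,0,0,1],[0.057,0.001,-0.001,-0.004,0,0,1],[0.064,0.001,-0.001,-0.004,0,0,1]]]'
python3 -c "
from h import *
o=stat(); B=dockR(PB[2]).inv(); print(B.apply(o['position']-bedpt(PB,[0,0,0])),B.apply(o['ft_force']))"
python3 -m inch '[[[0.008,0,0,0,0,0,1],[0.016,0,0,0,0,0,1],[0.024,0,0,0,0,0,1],[0.032,0,0,0,0,0,1],[0.04,0,0,0,0,0,1],[0.04,0,0,0,0,0,1]]]'
python3 -c "
from h import *
o=stat(); B=dockR(PB[2]).inv(); print(B.apply(o['position']-bedpt(PB,[0,0,0])),B.apply(o['ft_force']),plan(bedpt(PB,[.06,0,.026]),RB))"
```

```text
clock: 10.9
position: [0.5145, -0.0992, 0.0459]
ee_rot: [0.719, 0.689, 0.062, -0.06]
ft_force: [-0.3, -2.1, 1.4]
grip_width: 0.001
grasp_force: 1.2
t 10.9 pos [ 0.5145 -0.0992  0.0459] f [-0.31 -2.13  1.37] w 0.001 g 1.2
[0.00896579 0.0002684  0.02469551] [-1.87076285  0.22416175  1.72534358]
clock: 11.5
position: [0.5161, -0.0574, 0.0525]
ee_rot: [0.718, 0.69, 0.063, -0.061]
ft_force: [0.5, 0.2, -1.0]
grip_width: 0.002
grasp_force: 0.0
t 11.5 pos [ 0.5161 -0.0574  0.0525] f [ 0.47  0.24 -0.99] w 0.002 g 0.0
[0.05127615 0.00047056 0.02396164] [ 0.08366352 -0.45567927 -1.01533427] ([0.0087, 0.0005, -0.002], [-0.0019, -0.001, 0.0023])
```

```bash
python3 -m inch '[[[0.008,0,-0.001,0,0,0.002,1],[0.016,0,-0.002,0,0,0.002,1],[0.022,0,-0.002,0,0,0.002,1],[0.027,0,-0.002,0,0,0.002,1],[0.032,0,-0.002,0,0,0.002,1]]]'
python3 -c "
from h import *
o=stat(); B=dockR(PB[2]).inv(); print(B.apply(o['position']-bedpt(PB,[0,0,0])),B.apply(o['ft_force']))"
python3 -m inch '[[[0.004,0,0,0,0,0,1],[0.007,0,0,0,0,0,1],[0.010,0,0,0,0,0,1]]]'
python3 -c "
from h import *
o=stat(); B=dockR(PB[2]).inv(); print(B.apply(o['position']-bedpt(PB,[0,0,0])),B.apply(o['ft_force']))"
python3 -m inch '[[[0.004,0,0,0,0,0,1],[0.007,0,0,0,0,0,1],[0.010,0,0,0,0,0,1]]]'
python3 -c "
from h import *
o=stat(); B=dockR(PB[2]).inv(); print(B.apply(o['position']-bedpt(PB,[0,0,0])),B.apply(o['ft_force']),plan(bedpt(PB,[.11,0,.026]),RB))"
```

```text
clock: 12.0
position: [0.5171, -0.0276, 0.0599]
ee_rot: [0.719, 0.689, 0.062, -0.061]
ft_force: [-0.1, -1.3, -1.0]
grip_width: 0.001
grasp_force: 0.6
t 12.0 pos [ 0.5171 -0.0276  0.0599] f [-0.09 -1.28 -0.96] w 0.001 g 0.6
[0.08196152 0.00062418 0.02609651] [-1.43337498  0.03752389 -0.72258545]
clock: 12.3
position: [0.5176, -0.0196, 0.0616]
ee_rot: [0.72, 0.689, 0.062, -0.06]
ft_force: [0.8, -6.8, -1.0]
grip_width: 0.002
grasp_force: 3.0
t 12.3 pos [ 0.5176 -0.0196  0.0616] f [ 0.82 -6.85 -0.99] w 0.002 g 3.0
[0.09010648 0.00054882 0.02630712] [-6.87747914 -1.0994523   0.20702718]
clock: 12.6
position: [0.518, -0.0087, 0.0634]
ee_rot: [0.72, 0.689, 0.062, -0.061]
ft_force: [0.8, -4.3, -1.5]
grip_width: 0.001
grasp_force: 2.4
t 12.6 pos [ 0.518  -0.0087  0.0634] f [ 0.81 -4.33 -1.48] w 0.001 g 2.4
[0.10112378 0.00052752 0.02619211] [-4.48510068 -0.98908377 -0.71465757] ([0.0089, 0.0005, 0.0002], [-0.0013, 0.0006, -0.0021])
```

```bash
python3 -m inch '[[[0.004,0,0,0,0,0,1],[0.008,0,0,0,0,0,1],[0.012,0,0,0,0,0,1],[0.016,0,0,0,0,0,1],[0.018,0,0,0,0,0,1]]]'
python3 -c "
from h import *
o=stat(); B=dockR(PB[2]).inv(); print(B.apply(o['position']-bedpt(PB,[0,0,0])),B.apply(o['ft_force']))"
python3 -m inch '[[[0.001,0,0,0,0,0,1],[0.002,0,0,0,0,0,1],[0.003,0,0,0,0,0,1]]]'
python3 -c "
from h import *
o=stat(); B=dockR(PB[2]).inv(); print(B.apply(o['position']-bedpt(PB,[0,0,0])),B.apply(o['ft_force']))"
python3 -m inch '[[[0.001,0,0,0,0,0,1],[0.002,0,0,0,0,0,1],[0.003,0,0,0,0,0,1]]]'
python3 -c "
from h import *
o=stat(); B=dockR(PB[2]).inv(); print(B.apply(o['position']-bedpt(PB,[0,0,0])),B.apply(o['ft_force']),plan(bedpt(PB,[.11,0,.026]),RB))"
```

```text
clock: 13.1
position: [0.5189, 0.0099, 0.0666]
ee_rot: [0.719, 0.689, 0.062, -0.061]
ft_force: [0.5, -4.3, -1.2]
grip_width: -0.003
grasp_force: 2.4
t 13.1 pos [0.5189 0.0099 0.0666] f [ 0.49 -4.27 -1.17] w -0.003 g 2.4
[0.12006895 0.00045284 0.0261428 ] [-4.38174184 -0.66788769 -0.41681467]
clock: 13.4
position: [0.5189, 0.0123, 0.067]
ee_rot: [0.719, 0.689, 0.062, -0.061]
ft_force: [0.7, -4.3, -2.3]
grip_width: 0.004
grasp_force: 2.4
t 13.4 pos [0.5189 0.0123 0.067 ] f [ 0.65 -4.31 -2.27] w 0.004 g 2.4
[0.12243313 0.0004893  0.02615265] [-4.61166161 -0.83002362 -1.48946491]
clock: 13.7
position: [0.5191, 0.0153, 0.0676]
ee_rot: [0.719, 0.689, 0.062, -0.061]
ft_force: [0.4, -4.3, -1.4]
grip_width: -0.0
grasp_force: 2.3
t 13.7 pos [0.5191 0.0153 0.0676] f [ 0.37 -4.34 -1.45] w -0.0 g 2.3
[0.12552692 0.00047171 0.02615549] [-4.50906533 -0.55487249 -0.6742344 ] ([-0.0155, 0.0005, 0.0002], [-0.0014, 0.0, -0.0016])
```

```bash
python3 -m inch '[[[0.0007,0,0,0,0,0,1],[0.0015,0,0,0,0,0,1]]]'
python3 -m inch '[[[0.0007,0,0,0,0,0,1],[0.0015,0,0,0,0,0,1]]]' | sed -n '1p;2p;4p'
python3 -m inch '[[[0.0005,0,0,0,0,0,1],[0.001,0,0,0,0,0,1]]]'| sed -n '1p;2p;4p'
```

```text
clock: 13.9
position: [0.5192, 0.0168, 0.0678]
ee_rot: [0.719, 0.689, 0.062, -0.061]
ft_force: [0.8, -4.1, -0.4]
grip_width: -0.002
grasp_force: 2.3
clock: 14.1
position: [0.5192, 0.0183, 0.0681]
ft_force: [0.6, -4.3, -0.8]
clock: 14.3
position: [0.5192, 0.0193, 0.0682]
ft_force: [0.7, -3.6, -1.9]
```

```bash
python3 -m inch '[[[0.0005,0,0,0,0,0,1],[0.001,0,0,0,0,0,1]]]'| sed -n '1p;2p;4p'
```

```text
clock: 14.5
position: [0.5193, 0.0198, 0.0684]
ft_force: [0.1, -7.7, -0.0]
```

```bash
python3 -m inch '[[[0.0002,0,0,0,0,0,1],[0.0004,0,0,0,0,0,1],[0.0004,0,0,0,0,0,1]]]'| sed -n '1p;2p;4p'
```

```text
clock: 14.8
position: [0.5193, 0.0202, 0.0684]
ft_force: [1.2, -6.3, -0.9]
```

```bash
for i in 1; do python3 -m inch '[[[0.0005,0,0,0,0,0,1],[0.001,0,0,0,0,0,1],[0.001,0,0,0,0,0,1]]]'| sed -n '1p;2p;4p'; done
```

```text
clock: 15.1
position: [0.5194, 0.0211, 0.0686]
ft_force: [0.6, -6.3, -0.6]
```

```bash
python3 -m inch '[[[0.0005,0,0,0,0,0,1],[0.001,0,0,0,0,0,1],[0.001,0,0,0,0,0,1]]]'| sed -n '1p;2p;4p'
```

```text
clock: 15.4
position: [0.5194, 0.022, 0.0688]
ft_force: [0.2, -5.7, -2.1]
```

```bash
python3 -m inch '[[[0.0003,0,0,0,0,0,1],[0.0006,0,0,0,0,0,1],[0.0006,0,0,0,0,0,1]]]'| sed -n '1p;2p;4p'
```

```text
clock: 15.7
position: [0.5194, 0.0225, 0.0689]
ft_force: [1.2, -6.6, -1.5]
```

```bash
python3 -m inch '[[[0.0002,0,0,0,0,0,1],[0.0004,0,0,0,0,0,1],[0.0004,0,0,0,0,0,1]]]'| sed -n '1p;2p;4p'
```

```text
clock: 16.0
position: [0.5194, 0.0228, 0.0689]
ft_force: [1.3, -7.5, -1.5]
```

```bash
python3 -m inch '[[[0.0002,0,0,0,0,0,1],[0.0004,0,0,0,0,0,1],[0.0004,0,0,0,0,0,1]]]'| sed -n '1p;2p;4p'
```

```text
clock: 16.3
position: [0.5195, 0.0228, 0.069]
ft_force: [0.9, -8.5, -1.8]
```

```bash
python3 -m inch '[[[0.0002,0,0,0,0,0,1],[0.0004,0,0,0,0,0,1],[0.0004,0,0,0,0,0,1]]]'| sed -n '1p;2p;4p'
```

```text
clock: 16.6
position: [0.5195, 0.0228, 0.069]
ft_force: [1.0, -9.9, -2.4]
```

```bash
python3 -m inch '[[[0.0002,0,0,0,0,0,1],[0.0004,0,0,0,0,0,1],[0.0004,0,0,0,0,0,1]]]'| sed -n '1p;2p;4p'
```

```text
clock: 16.9
position: [0.5195, 0.0229, 0.069]
ft_force: [0.8, -10.7, -2.7]
```

```bash
python3 -m inch '[[[0.0004,0,0,0,0,0,1],[0.0008,0,0,0,0,0,1],[0.0008,0,0,0,0,0,1],[0.0008,0,0,0,0,0,1],[0.0008,0,0,0,0,0,1],[0.0008,0,0,0,0,0,1]]]'| sed -n '1p;2p;4p'
```

```text
clock: 17.5
position: [0.5196, 0.0229, 0.069]
ft_force: [0.9, -13.5, -3.9]
```

```bash
python3 -m inch '[[[0,0,0,0,0,0,1],[0,0,0,0,0,0,1],[0,0,0,0,0,0,1],[0,0,0,0,0,0,1],[0,0,0,0,0,0,1]]]'| sed -n '1p;2p;4p'
```

```text
clock: 18.0
position: [0.5196, 0.0229, 0.0691]
ft_force: [2.5, -13.0, -3.2]
```

The stop is firm at y = 0.0229 and I've borne on it with about 13 N at the tool, which includes the friction of the pads. I'll back straight off, lift clear and look.

```bash
python3 -m inch '[[[-0.003,0,0,0,0,0,1],[-0.008,0,0,0,0,0,1],[-0.02,0,0,0,0,0,1],[-0.04,0,0,0,0,0,1],[-0.06,0,-0.02,0,0,0,1],[-0.09,0,-0.06,0,0,0,1],[-0.13,0,-0.1,0,0,0,1],[-0.17,0,-0.14,0,0,0,1],[-0.17,0,-0.14,0,0,0,1],[-0.17,0,-0.14,0,0,0,1]]]'
python3 - <<'E'
from h import *
stat()
for c in ("top","scene"):
    im=imaging.camera(c); cv2.imwrite(f"pics/{c}5.png",im)
a=cv2.imread("pics/top5.png"); s=cv2.imread("pics/scene5.png")
for n in ((.045,.02,.034),(.045,-.02,.034),(-.045,.024,.038),(-.045,-.024,.038)): print(proj(bedpt(PB,np.array(n)+[.188,0,0])).round(1))
a=cv2.resize(a[195:295,205:305],(400,400),interpolation=cv2.INTER_CUBIC); s=cv2.resize(s[130:230,310:410],(400,400),interpolation=cv2.INTER_CUBIC)
cv2.imwrite("pics/c6.png",np.hstack([a,s]))
E
```

```text
clock: 19.0
position: [0.5116, -0.1683, 0.1787]
ee_rot: [0.72, 0.688, 0.063, -0.06]
ft_force: [0.2, -0.1, -0.7]
grip_width: 0.001
grasp_force: 0.0
t 19.0 pos [ 0.5116 -0.1683  0.1787] f [ 0.2  -0.15 -0.71] w 0.001 g 0.0
[241.4 251.8]
[242.4 233.1]
[283.7 255.4]
[284.7 233.3]
```

View pics/c6.png

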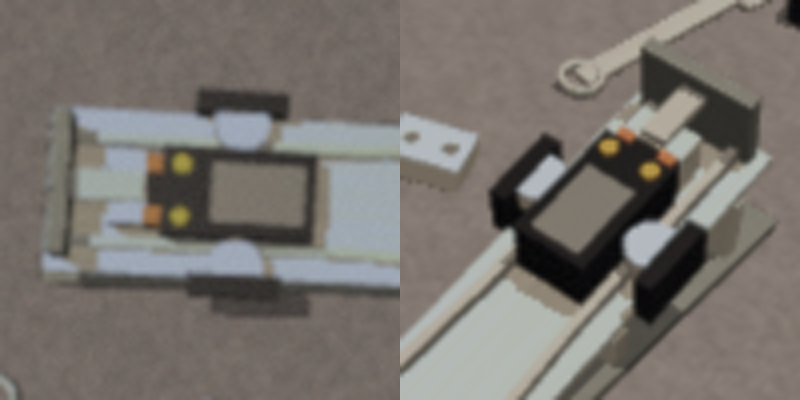

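The module's nose sits flush on the stop block at crop (148,188), with no gap and no pin showing, and it is square between the pads. The robot is clear and the bystanders are where they were.

```bash
python3 -c "
from workcell import order
print(order.hand_in())"
```

```text
the job is handed in; nothing more can be done
None
```

The black relay module is home against the stop with the pin pressed in (stop felt and held at about 13 N at the tool), it has been let go of with the arm clear, and the job was handed in at about 19 s.

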